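# Stack cut heat-sink channels open-up and open-down

## Task

Stack the cut aluminium channels on the stacking base. First set the loose shallow channel, open side up, squarely on the empty rubber pad, side by side and in line with the shallow channel already screwed down there; then set the deep channel, open side down, centrally over the pair so that one of its flanges stands in each trough and it is fully down, its ends roughly flush with theirs.

Things in the scene. Friction and masses are not known exactly. Their poses are not given: they have to be found in the camera images.
- shallow_mid (a point): Loose shallow aluminium U-channel lying on the bench open side up (it stays so): 90 mm long, 60 wide over its flanges, 44 high, wall 3; floor at the bottom, two upright flanges. Point: its centre, 22 mm above its underside, in the empty space between the flanges. x along its length, y across the flanges, z up. About 105 g. Grasp across the outside of both flanges (60 mm).
- deep_mid (a point): Loose deep aluminium U-channel on the bench, open side down (it stays so): 90 mm long, 66 wide, 60 high, wall 3; flat web on top, flanges down. Point: its centre, 30 mm above the flanges' lower edges. x along its length, y across the flanges, z up. About 130 g. Grasp across both flanges (66 mm). Not wanted: a small channel 34 wide, 28 high, and a finned heat sink.
- empty_pad (a point): Centre of the top face of the empty rubber pad (98 x 52 mm, 3 thick) on the stacking base, a fixed dark steel plate 115 x 190 mm, 5 thick; 8 mm above the bench. x along the pad (the way the channels run), y across, towards the screwed-down channel, z up. The pads are 90 mm apart in y; a channel centred here overhangs its pad 4 mm each side, 30 mm from the other.
- fixed_mid (a point): Shallow channel screwed down open side up on the base's other pad, same section as the loose one. Point: its centre, 30 mm above the bench; 90 mm in +y and 22 in +z from empty_pad, same axes. The deep channel goes mid-way between this and the channel on the other pad; its flanges then stand on the two floors, lower edges 3 mm above the pads' top, its web's top 71 mm above the bench.
Not all that is in view belongs to the job. Leave any pink look-alike of the part that bears deep_mid alone. Leave any pink look-alike of the part that bears shallow_mid alone.

How it is judged (in metres and radians):
On the way:
1. the loose shallow channel sits open side up on the empty pad and is let go (x of shallow_mid in the frame of empty_pad between -0.02 and 0.02 m and y of shallow_mid in the frame of empty_pad between -0.015 and 0.015 m and z of shallow_mid in the frame of empty_pad between 0.017 and 0.027 m and angle between shallow_mid's own z axis and vertical below 0.1 rad and angle between the x axis of shallow_mid and the x axis of empty_pad, either way round below 0.25 rad and contact force between shallow and the fingers below 0.1 N), for 0.2 s.
At the end, for the whole second after the job is handed in: Shallow channel flat, open up, on its pad (25 mm along, 20 mm across, 17 deg); deep channel level, open down, fully down over the pair (5 mm in height), a flange on each trough floor (25 mm along, 18 mm across of mid-way, 17 deg); both at rest (x of shallow_mid in the frame of empty_pad between -0.025 and 0.025 m and y of shallow_mid in the frame of empty_pad between -0.02 and 0.02 m and z of shallow_mid in the frame of empty_pad between 0.017 and 0.027 m and angle between each of shallow_mid, deep_mid's own z axis and vertical below 0.1 rad and angle between the x axis of each of shallow_mid, deep_mid and the x axis of empty_pad, either way round below 0.3 rad and x of deep_mid in the frame of empty_pad between -0.025 and 0.025 m and y of deep_mid in the frame of empty_pad between 0.027 and 0.063 m and z of deep_mid in the frame of empty_pad between 0.028 and 0.038 m and linear speed of each of deep, shallow below 0.02 m/s); the robot touches nothing.
It also fails if it takes over 61 s, if anything falls off the work surface, if the arm or the gripper's body presses on something with over 40 N, if the wrist force passes 120 N, or if a joint passes its speed limit or range.

## Robot

A 6-joint arm with a two-finger parallel gripper is mounted at the origin on the work surface. World frame = base frame: x ahead of the robot, y to its left, z up, the work surface at z = 0. Lengths are in mm, angles in rad, forces in N, time in s.
With the tool pointing down it reaches from about 300 to 775 mm from the base axis. Payload 14.6 kg.
Tool frame: the origin (TCP) lies between the finger pads; the fingertips stand 22 mm ahead of it and the grasp point (between the pads) lies 3 mm ahead of it (finger_overhang is the distance from the TCP to the fingertips, in mm); z points along the fingers, y is the direction in which the jaws open and shut (so a half turn about z gives the same grasp; the last joint's range is limited). The gripper opens to 94 mm and grips with 3 to 60 N. Pads are 16 mm wide; open, the fingers measure 119 mm over their backs; the gripper's body (75 mm by 177 mm) begins 78 mm behind the grasp point.
Start: joints at [-1.19, 0.3, 1.521, -0, 1.321, -0.067], TCP at [238.133, -495.764, 227.446] pointing down, gripper open.
Joint ranges: [-3.03, 3.03], [-0.79, 2.21], [0.23, 2.52], [-1.04, 4.18], [0, 3.07], [-2.55, 2.55]. Speed limits (rad/s): [2.22, 2.22, 2.57, 3.14, 3.14, 3.14].

## Interface

Orientations are given as [roll, pitch, yaw] about the fixed x, y, z axes, in that order (R = Rz(yaw) Ry(pitch) Rx(roll)).
In Python, from cell import * gives the robot as it stands.
- The arm moves only by the tool jog_arm, never from a script. Its argument "increments" is a list of rows, each a list of 7 numbers: the shift along the tool's x, y, z in cm, then the turn, a rotation vector about the tool's x, y, z in degrees, then the finger opening in cm, from 0 to 9.4. In form: [[x, y, z, wx, wy, wz, grip], ...]. A call has 1 to 20 rows; each row shifts and turns the commanded pose from where the row before left it, along the tool's axes as they then stand; what a row does not reach is not made up. A row lasts 1/8 s, in which the tool goes at most 62.5 mm and 10.7 degrees, less where a joint would pass 70% of its speed; a pose out of reach is approached as far as the arm can. A call is refused whole if a number of a shift passes 6.25 or a number of a turn 10.7, either way. A call with a gripper value outside its range is refused whole. The fingers move at their own pace and stop on an object; "squeeze" is the grip in N (left out, the last holds). Time passes only in rows, so rows that do not move let the fingers close. It gives the time, the measured TCP pose, the force and the opening at its end, in the units of the state.
- read_state(): the state, without advancing time (a new reading comes with each control period).
- camera(name): name is "scene" or "side" or "wrist"; returns a dict with "image" (400x640x3 uint8, red, green, blue), "K" (3x3 intrinsics, pixels), "rvec" (rotation vector, rad) and "tvec" (3), from world to camera coordinates, as OpenCV has them. Camera axes: x right, y down, z forward; pixel columns grow to the right and rows downward; lengths in mm; the calibration is good to about 2 mm. A picture is of the moment at which its call begins. There is no depth.
- sign_off(): hands the job in, once; it reports no verdict.
Trained networks look in a picture, given as the dict that the camera call returned (one of the last four; its "shot" number tells which), for a name from the list of things; names that differ only in an ending like _2 or _b are one class to them, and where a whole thing is asked for, a point or a joint stands for the part that bears it (a point fixed in the world has none). Each returns a list of dicts, best first, with "conf" (0 to 1); they miss things now and then, are a little off and sometimes report something else, mostly with a low value. They report only what shows in the picture. A call takes as long as a camera call. They do not tell look-alikes from the thing itself.
- recognise(picture, name): "centre" ([x, y, z] in mm, in the coordinates of the camera as it stood for that picture, good to about 4 mm: the middle of the surface that is visible of it).
- regions_of(picture, name): "mask" (400x640 bool, what is visible of it).
The state is a dict: "clock": time; "joints": joint angles; "qd": joint speeds; "effort": joint torques, N m; "eef_pos": TCP position; "eef_rot": TCP orientation; "wrist_force": force on the tool from outside, world axes, zero at the start; "moment": the same for the moment, N m; "finger_gap": finger opening in mm.
Only numpy, scipy, OpenCV 4.12 (cv2) and the standard library are available. Lean on these libraries where they do the work, as an engineer would, in place of code of your own. Each camera call takes 0.05 s, during which the arm holds its last target.

## Working session

There is one attempt and no reset: what is moved stays moved. The work goes in short steps, Python scripts to look and compute and a tool call to move; the robot and the scene stay as the last step left them, time stands still between calls to the robot, and variables do not carry over. Pictures are saved under pics/ and viewed, and the job is handed in when it is done.

Besides the shell and the picture viewer there is one more tool, called after "Request:" by a JSON object that holds its "fn" and its "kwargs", one argument or row to a line. jog_arm: Moves the arm, as the interface text tells. Its arguments: {"type":"object","properties":{"increments":{"type":"array"},"squeeze":{"type":"number"}},"required":["increments"]}

```bash
mkdir -p pics; ls; python3 - <<'E'
from cell import *
import cv2,pickle
print(read_state())
for n in ["scene","side","wrist"]:
    p=camera(n); cv2.imwrite(f"pics/{n}0.png",p["image"][:,:,::-1]); pickle.dump(p,open(f"pics/{n}0.pkl","wb"))
    print(n,p["shot"],p["K"].tolist(),p["rvec"],p["tvec"])
E
```

```text
pics
{'clock': 0.0, 'joints': array([-1.18960246e+00,  3.00438185e-01,  1.52160555e+00, -1.64562935e-05,
        1.32070143e+00, -6.65811607e-02]), 'qd': array([ 0.00166974, -0.00057896,  0.00073921, -0.0006954 ,  0.00091863,
        0.00055535]), 'effort': array([ 1.60380077e-04, -5.31801796e+01, -3.52737164e+01,  7.08625861e-02,
        2.43458507e-02, -9.96462586e-05]), 'eef_pos': array([ 238.03908526, -495.5444995 ,  226.89402397]), 'eef_rot': array([-3.14044164e+00, -6.07741857e-05,  4.47779071e-01]), 'wrist_force': array([-0.26063732,  0.25896671,  0.27930485]), 'moment': array([0.02918467, 0.03493392, 0.01445042]), 'finger_gap': 94.25651332590027}
scene 1 [[379.98667044578065, 0.0, 317.2310867771938], [0.0, 379.98667044578065, 201.6547955674625], [0.0, 0.0, 1.0]] [ 2.29581888  1.23301998 -0.36385404] [-348.76813933 -345.25388577 1238.98878946]
side 2 [[497.38057275850844, 0.0, 323.3246384934886], [0.0, 497.38057275850844, 202.62923849510543], [0.0, 0.0, 1.0]] [-0.04425634  2.83573885 -1.35044774] [ 537.828047     42.00232048 1469.94162899]
wrist 3 [[337.3344232196446, 0.0, 321.41010284953353], [0.0, 337.3344232196446, 199.682573118417], [0.0, 0.0, 1.0]] [-2.48391778  1.5616723   0.18823835] [-549.55273553  -24.21098113  389.56256612]
```

View pics/scene0.png

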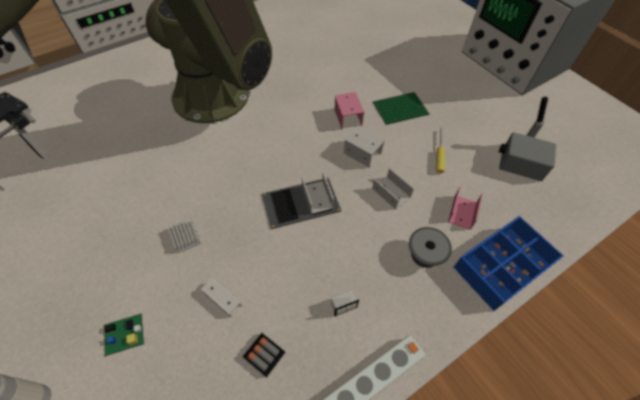

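View pics/side0.png

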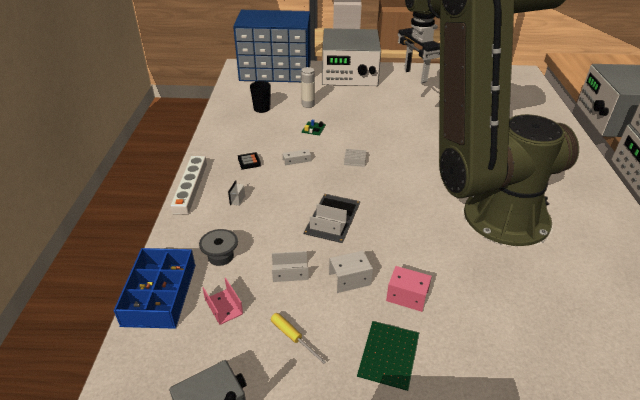

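View pics/wrist0.png

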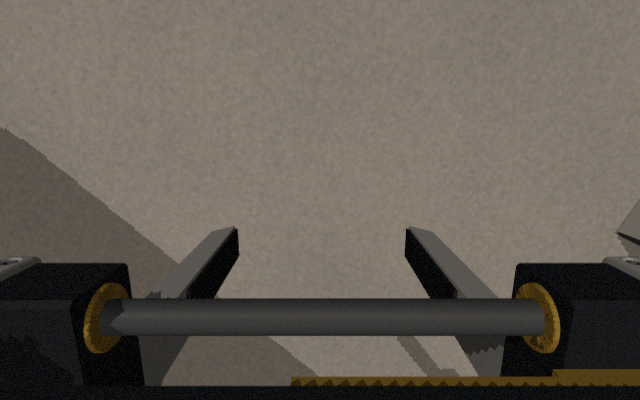

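The scene shows the base with its pads at scene (301,202), a grey shallow channel at (393,187), a grey deep channel at (363,146), and pink look-alikes at (465,210) and (349,110). The small channel is at (220,297) and the heat sink at (181,236). In the side view the base is at (332,217), shallow at (290,266), deep at (351,271), and the pinks at (223,302) and (409,288). The wrist view shows only bench. The grey ones fit the description. I'll confirm that in crops.

```bash
cat > h.py <<'E'
import numpy as np, cv2, pickle
from cell import *
def RT(p): return cv2.Rodrigues(np.array(p["rvec"],float))[0], np.array(p["tvec"],float).reshape(3)
def proj(p,X):
    return cv2.projectPoints(np.array(X,float).reshape(-1,3),np.array(p["rvec"],float),np.array(p["tvec"],float),p["K"],None)[0].reshape(-1,2)
def c2w(p,c):
    R,t=RT(p); return R.T@(np.array(c)-t)
def back(p,uv,z):
    R,t=RT(p); d=R.T@np.linalg.inv(p["K"])@np.array([uv[0],uv[1],1.]); o=-R.T@t
    return o+d*(z-o[2])/d[2]
def snap(n,tag):
    p=camera(n); cv2.imwrite(f"pics/{n}{tag}.png",p["image"][:,:,::-1]); return p
E
python3 - <<'E'
from h import *
ims=[]
for n,c in (("scene",(250,80,500,240)),("side",(200,180,450,340))):
    p=snap(n,"1"); 
    out={}
    for nm in ["shallow_mid","deep_mid","empty_pad","fixed_mid"]:
        r=recognise(p,nm); print(n,nm,[(round(d["conf"],2),c2w(p,d["centre"]).round(0).tolist(),proj(p,c2w(p,d["centre"])).round(0).tolist()) for d in r])
        if nm in("shallow_mid","deep_mid"):
            m=regions_of(p,nm); out[nm]=m; print([(round(d["conf"],2),[a.mean().round() for a in np.nonzero(d["mask"])],d["mask"].sum()) for d in m])
    p["m"]=out; pickle.dump(p,open(f"pics/{n}1.pkl","wb"))
    x0,y0,x1,y1=c; ims.append(cv2.resize(p["image"][y0:y1,x0:x1,::-1],None,fx=3,fy=3,interpolation=cv2.INTER_CUBIC))
    cv2.imwrite(f"pics/{n}crop.png",ims[-1])
E
```

```text
scene shallow_mid [(0.77, [624.0, 261.0, 18.0], [[397.0, 187.0]]), (0.75, [775.0, 357.0, 8.0], [[462.0, 212.0]])]
[(0.69, [np.float64(189.0), np.float64(394.0)], np.int64(892)), (0.59, [np.float64(211.0), np.float64(464.0)], np.int64(797)), (0.54, [np.float64(202.0), np.float64(301.0)], np.int64(2641))]
scene deep_mid [(0.83, [331.0, 310.0, 63.0], [[349.0, 103.0]]), (0.79, [477.0, 246.0, 57.0], [[361.0, 145.0]])]
[(0.8, [np.float64(145.0), np.float64(363.0)], np.int64(1103)), (0.76, [np.float64(106.0), np.float64(348.0)], np.int64(640))]
scene empty_pad [(0.9, [519.0, 25.0, 7.0], [[302.0, 202.0]])]
scene fixed_mid [(0.85, [522.0, 19.0, 7.0], [[300.0, 204.0]])]
side shallow_mid [(0.97, [618.0, 229.0, 21.0], [[290.0, 262.0]]), (0.94, [767.0, 363.0, 3.0], [[224.0, 306.0]])]
[(0.93, [np.float64(266.0), np.float64(290.0)], np.int64(1054)), (0.93, [np.float64(304.0), np.float64(225.0)], np.int64(921))]
side deep_mid [(0.67, [464.0, 282.0, 63.0], [[351.0, 268.0]]), (0.58, [330.0, 334.0, 62.0], [[408.0, 285.0]])]
[(0.86, [np.float64(288.0), np.float64(408.0)], np.int64(1470)), (0.65, [np.float64(270.0), np.float64(351.0)], np.int64(1312))]
side empty_pad [(0.63, [515.0, 46.0, 11.0], [[331.0, 220.0]])]
side fixed_mid []
```

View pics/scenecrop.png

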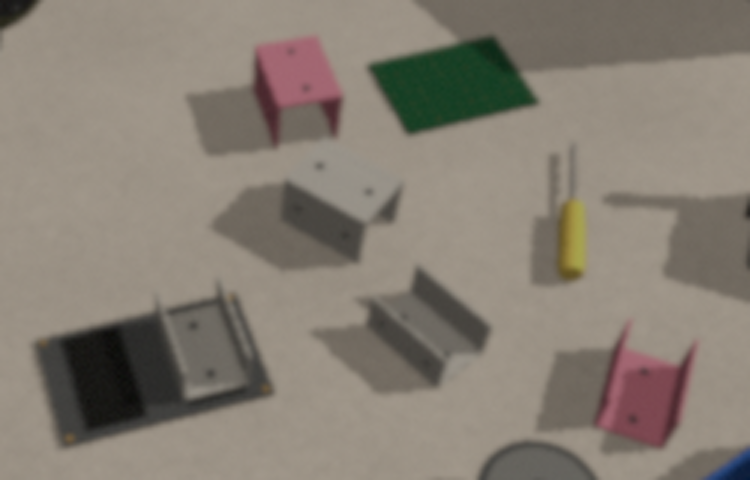

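View pics/sidecrop.png

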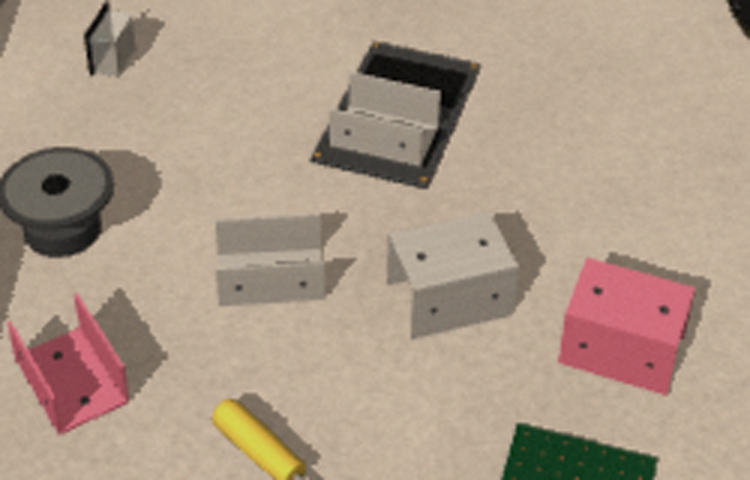

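The crops confirm it. The grey shallow channel at scene (393,187) / side (290,266) and the grey deep channel at (363,146) / (351,271) are the parts meant, and both pink ones stay untouched. The empty pad is the dark rectangle left of the fixed channel. Next I'll fit the poses.

```bash
cat > fit.py <<'E'
from h import *
from scipy.optimize import minimize, least_squares
def boxes(kind):
    if kind=="shallow": L,W,H=90,60,44; return [((-45,45),(-30,30),(-22,-19)),((-45,45),(-30,-27),(-22,22)),((-45,45),(27,30),(-22,22))]
    return [((-45,45),(-33,33),(27,30)),((-45,45),(-33,-30),(-30,30)),((-45,45),(30,33),(-30,30))]
def sil(p,kind,pose,z,S=4):
    x,y,a=pose; m=np.zeros((400*S,640*S),np.uint8)
    R=np.array([[np.cos(a),-np.sin(a),0],[np.sin(a),np.cos(a),0],[0,0,1]])
    for b in boxes(kind):
        P=np.array([(i,j,k) for i in b[0] for j in b[1] for k in b[2]],float)@R.T+[x,y,z]
        uv=proj(p,P)
        h=cv2.convexHull(((uv+.5)*S*16-8).astype(np.int32))
        cv2.fillConvexPoly(m,h,255,shift=4)
    return cv2.resize(m,(640,400),interpolation=cv2.INTER_AREA)/255.
def fit(pm,kind,z,init):
    def cost(v):
        c=0
        for p,mask in pm:
            s=sil(p,kind,v,z); mk=mask.astype(float)
            c+=np.abs(s-mk).sum()/mk.sum()
        return c
    best=None
    for a0 in init[2]:
        r=minimize(cost,[init[0],init[1],a0],method="Nelder-Mead",options=dict(initial_simplex=[[init[0],init[1],a0],[init[0]+15,init[1],a0],[init[0],init[1]+15,a0],[init[0],init[1],a0+.3]],xatol=.2,fatol=1e-4))
        if best is None or r.fun<best.fun: best=r
    return best
E
python3 - <<'E'
from fit import *
P=[pickle.load(open(f"pics/{n}1.pkl","rb")) for n in("scene","side")]
def near(p,nm,c): return min(p["m"][nm],key=lambda d:np.hypot(*(np.array([a.mean() for a in np.nonzero(d["mask"])])[::-1]-c)))["mask"]
A=np.arange(0,np.pi,.5)
for kind,nm,z,c,i in(("shallow","shallow_mid",22,((394,189),(290,266)),(620,245)),("deep","deep_mid",30,((363,145),(351,270)),(470,264))):
    pm=[(p,near(p,nm,cc)) for p,cc in zip(P,c)]
    r=fit(pm,kind,z,(*i,A)); print(kind,r.x.round(3),r.fun)
    for q in pm:
        rr=fit([q],kind,z,(r.x[0],r.x[1],[r.x[2]])); print("  single",rr.x.round(3),rr.fun)
# base
sc=np.array([(38,343),(228,290),(272,393),(62,443)])/3+[250,80]
sd=np.array([(374,42),(480,65),(428,187),(312,158)])/3+[200,180]
w=[np.array([back(p,u,5) for u in c])[:,:2] for p,c in zip(P,(sc,sd))]
for x in w: print(x.round(1).tolist(),x.mean(0),[np.linalg.norm(x[k]-x[k-1]).round(1) for k in range(4)])
E
```

```text
shallow [6.19355e+02 2.45071e+02 9.90000e-02] 0.1592885943955615
  single [6.20746e+02 2.46835e+02 1.18000e-01] 0.07967994372636945
  single [6.18443e+02 2.43727e+02 1.23000e-01] 0.04143691632250623
deep [4.65956e+02 2.64607e+02 3.74000e-01] 0.15165018841271555
  single [4.67201e+02 2.66375e+02 3.58000e-01] 0.06099941336462055
  single [4.64493e+02 2.62624e+02 3.53000e-01] 0.04192969870875179
[[438.4, -48.3], [483.2, 127.1], [596.9, 95.9], [539.4, -81.3]] [514.45483053  23.3466715 ] [np.float64(106.2), np.float64(181.0), np.float64(117.8), np.float64(186.3)]
[[536.0, -81.0], [428.0, -47.7], [481.5, 132.6], [590.0, 97.5]] [508.86633912  25.33114963] [np.float64(186.5), np.float64(113.0), np.float64(188.1), np.float64(114.0)]
```

```bash
cat >> h.py <<'E'
def goto(x,y,z,yaw):
    """print remaining shift in tool axes (cm), turn deg"""
    s=read_state(); R=cv2.Rodrigues(np.zeros(3))[0]
    from scipy.spatial.transform import Rotation as Ro
    Rc=Ro.from_euler("xyz",s["eef_rot"]); Rt=Ro.from_euler("xyz",[np.pi,0,yaw])
    d=Rc.inv().apply(np.array([x,y,z])-s["eef_pos"])/10
    print("t",round(s["clock"],2),"pos",s["eef_pos"].round(1),"yaw",s["eef_rot"][2].round(3),"gap",round(s["finger_gap"],1),"F",s["wrist_force"].round(1),
      "\n  shift cm",d.round(2),"turn deg",np.degrees((Rc.inv()*Rt).as_rotvec()).round(2))
E
python3 - <<'E'
from h import *
import pickle
p=pickle.load(open("pics/wrist0.pkl","rb")); R,t=RT(p); c=-R.T@t
print("cam",c,"axis",R.T[:,2],"centre hits",back(p,(320,200),20), back(p,(320,100),20))
goto(500,0,227,-.1)
# overlay
p=pickle.load(open("pics/side1.pkl","rb")); s=pickle.load(open("pics/scene1.pkl","rb"))
for q,o,a,n,crop in((p,(509,25.3),-.297,"side",(260,180,420,280)),(s,(514,23.5),-.287,"scene",(230,150,390,250))):
    im=cv2.resize(q["image"][:,:,::-1],None,fx=5,fy=5,interpolation=cv2.INTER_CUBIC)
    A=np.array([[np.cos(a),-np.sin(a)],[np.sin(a),np.cos(a)]])
    def poly(x,y,cy,z,col):
        P=np.array([(-x,-y),(x,-y),(x,y),(-x,y)])+[0,cy]; P=np.c_[P@A.T+o,np.full(4,z)]
        cv2.polylines(im,[((proj(q,P)+.5)*5).astype(int)],True,col,1)
    poly(57.5,95,0,5,(0,0,255)); poly(49,26,-45,8,(0,255,0)); poly(45,30,45,52,(255,0,0)); poly(45,30,45,8,(255,0,255))
    x0,y0,x1,y1=[k*5 for k in crop]; cv2.imwrite(f"pics/{n}ov.png",im[y0:y1,x0:x1])
E
```

```text
cam [ 300.06456817 -465.83264611  383.81580792] axis [-0.21339853 -0.10176537 -0.97165059] centre hits [ 219.15608698 -502.6830923    20.        ] [ 315.27166695 -456.58726597   20.        ]
t 0.85 pos [ 238.1 -495.8  227.4] yaw 0.448 gap 94.3 F [ 0.   0.  -0.4] 
  shift cm [ 4.507e+01 -3.335e+01  4.000e-02] turn deg [ 0.    0.   31.39]
```

View pics/sideov.png

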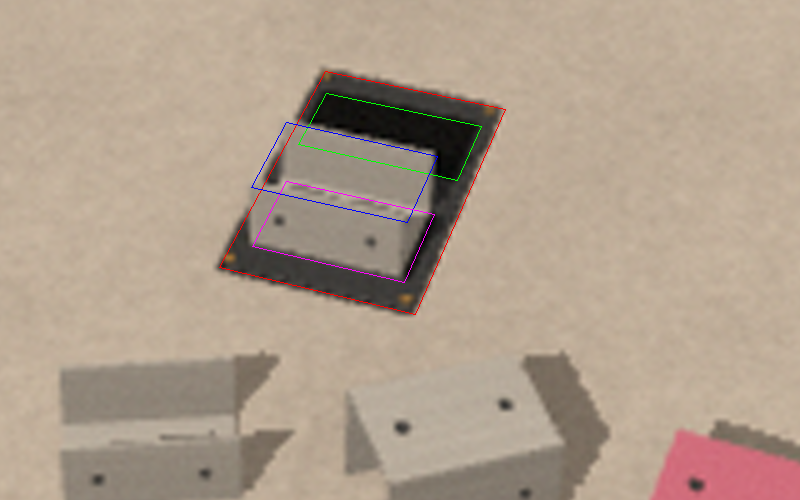

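View pics/sceneov.png

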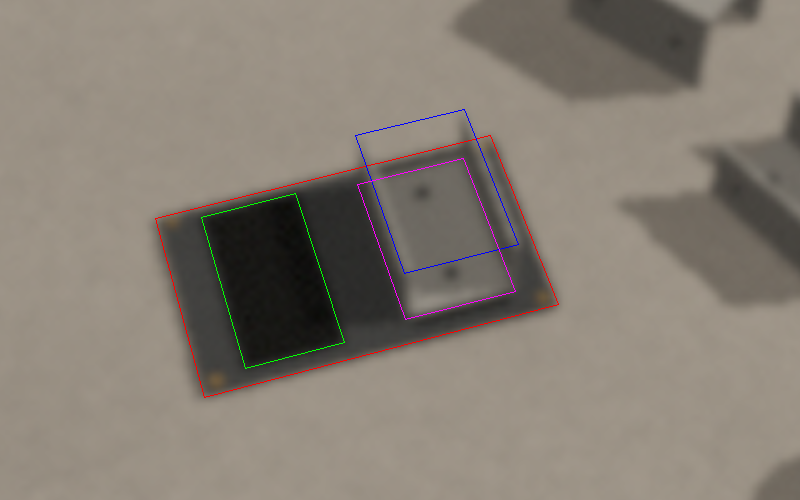

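Request:
{"fn": "jog_arm", "kwargs": {
  "increments": [
    [0,-1,0,0,0,10.6,9.4],
    [0,-2,0,0,0,10.6,9.4],
    [0,-2,0,0,0,10.6,9.4],
    [0,-2,0,0,0,10.6,9.4],
    [0.5,-4,-0.3,0,0,0,9.4],
    [0.5,-5,-0.3,0,0,0,9.4],
    [0.5,-5,-0.3,0,0,0,9.4],
    [0.5,-5,-0.3,0,0,0,9.4],
    [0.5,-5,-0.3,0,0,0,9.4],
    [0.5,-5,-0.3,0,0,0,9.4],
    [0,-5,-0.3,0,0,0,9.4],
    [0,-5,-0.3,0,0,0,9.4],
    [0,-5,-0.3,0,0,0,9.4],
    [0,-4,-0.3,0,0,0,9.4],
    [0,-2,-0.3,0,0,0,9.4],
    [0,-1,0,0,0,0,9.4],
    [0,0,0,0,0,0,9.4]
  ]
}}

```text
clock: 2.98
eef_pos: [404.8, 52.1, 260.3]
eef_rot: [3.141, 0.0, -0.292]
wrist_force: [-0.5, -0.2, -0.2]
finger_gap: 94.1
```

```bash
python3 - <<'E'
from h import *
p=snap("wrist","2"); pickle.dump(p,open("pics/wrist2.pkl","wb")); goto(430,45,260,-.293)
E
```

```text
t 3.02 pos [404.7  51.7 260.3] yaw -0.292 gap 93.8 F [ 0.3 -0.2 -0.1] 
  shift cm [ 2.62 -0.08  0.03] turn deg [0.01 0.01 0.04]
```

View pics/wrist2.png

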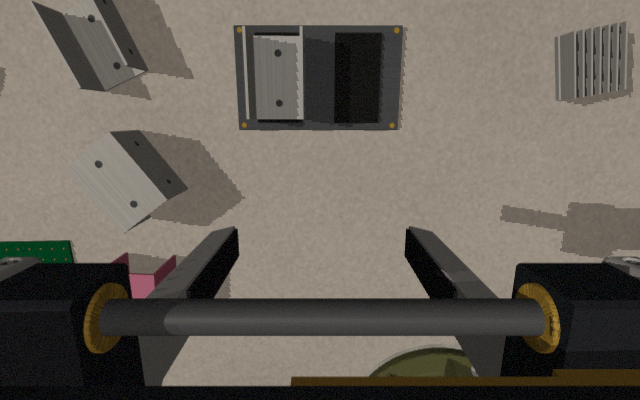

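The wrist view shows the base with plate corners at about (235,26), (403,25), (401,129) and (238,130). The empty pad is at (358,78), the deep channel at (128,178) and the shallow at (90,40).

```bash
python3 - <<'E'
from fit import *
p=pickle.load(open("pics/wrist2.pkl","rb"))
c=[(234.5,25.5),(403.5,25),(401.5,129),(237.5,130)]
w=np.array([back(p,u,5)[:2] for u in c]); print(w.round(1),w.mean(0)); d=[w[0]-w[1],w[3]-w[2]]; print([np.arctan2(-k[0],k[1]).round(3) for k in d],[np.linalg.norm(k) for k in d]); e=[w[1]-w[2],w[0]-w[3]];print([np.arctan2(k[1],k[0]).round(3) for k in e],[np.linalg.norm(k) for k in e])
b=np.array([back(p,u,8)[:2] for u in [(335,33),(382,33),(379,123),(334,122)]]); print("pad",b.mean(0))
q=camera("wrist")
for kind,nm,z,i in(("shallow","shallow_mid",22,(619,245,.1)),("deep","deep_mid",30,(466,264,.36))):
    for m in regions_of(q,nm):
        ys,xs=np.nonzero(m["mask"]); print(nm,m["conf"],xs.mean(),ys.mean())
        if xs.mean()<160 and ys.mean()<230:
            r=fit([(q,m["mask"])],kind,z,(i[0],i[1],[i[2]])); print(kind,r.x.round(3),r.fun)
E
```

```text
[[594.2  96.9]
 [540.5 -84.1]
 [430.3 -55.4]
 [485.6 133. ]] [512.63591574  22.59379039]
[np.float64(-0.288), np.float64(-0.285)] [np.float64(188.75888925550717), np.float64(196.27690296904657)]
[np.float64(-0.255), np.float64(-0.321)] [np.float64(113.83646610113999), np.float64(114.41021588418947)]
pad [499.83080887 -19.40285538]
shallow_mid 0.73 92.263928304705 43.59790888722927
shallow [6.20822e+02 2.44614e+02 1.18000e-01] 0.020805107704022607
deep_mid 0.71 147.18906394810008 276.15569972196477
deep_mid 0.66 124.85363096920034 177.03786380333426
deep [4.67720e+02 2.64407e+02 3.38000e-01] 0.01944495232396434
```

Request:
{"fn": "jog_arm", "kwargs": {
  "increments": [
    [1,-1.7,0.5,0,0,0,9.4],
    [2,-3,1,0,0,0,9.4],
    [2,-4,1,0,0,0,9.4],
    [2,-4,1.5,0,0,0,9.4],
    [2,-4,1.5,0,0,0,9.4],
    [2,-4,1.5,0,0,0,9.4],
    [2,-2,1.5,0,0,0,9.4],
    [1,-1,1.5,0,0,0,9.4],
    [1,-1,1,0,0,0,9.4],
    [0,0,1,0,0,-7.8,9.4],
    [0,0,0,0,0,-7.8,9.4],
    [0,0,0,0,0,-7.8,9.4],
    [0,0,0,0,0,0,9.4]
  ]
}}

```text
clock: 4.8
eef_pos: [619.8, 244.7, 140.3]
eef_rot: [3.142, 0.0, 0.115]
wrist_force: [-0.2, -0.2, -0.1]
finger_gap: 94.0
```

```bash
python3 - <<'E'
from h import *
p=snap("wrist","3"); goto(620.3,245,34,.118)
E
```

```text
t 4.85 pos [619.8 244.9 140.3] yaw 0.113 gap 93.8 F [ 0.8 -0.1 -0.1] 
  shift cm [ 6.000e-02 -1.000e-02  1.063e+01] turn deg [ 0.    0.01 -0.31]
```

View pics/wrist3.png

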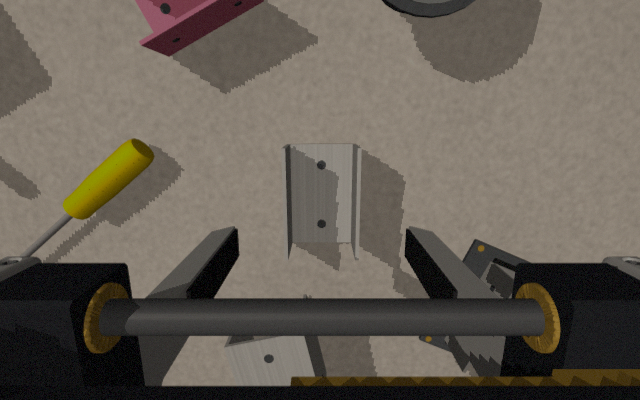

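The shallow channel is centred at (323,195) between the fingers and nothing is near their path. I'll descend, grip and lift.

Request:
{"fn": "jog_arm", "kwargs": {
  "squeeze": 15,
  "increments": [
    [0,0,1.5,0,0,-0.3,9.4],
    [0.1,0,2,0,0,0,9.4],
    [0,0,2,0,0,0,9.4],
    [0,0,2,0,0,0,9.4],
    [0,0,2,0,0,0,9.4],
    [0,0,1.1,0,0,0,9.4],
    [0,0,0,0,0,0,7.5],
    [0,0,0,0,0,0,6.3],
    [0,0,0,0,0,0,5],
    [0,0,0,0,0,0,5],
    [0,0,0,0,0,0,5],
    [0,0,0,0,0,0,5]
  ]
}}

```text
clock: 6.35
eef_pos: [620.9, 245.6, 35.0]
eef_rot: [-3.141, -0.001, 0.121]
wrist_force: [-1.3, -0.9, 6.0]
finger_gap: 59.7
```

Request:
{"fn": "jog_arm", "kwargs": {
  "increments": [
    [0,0,-1,0,0,0,5],
    [0,0,-2,0,0,0,5],
    [0,0,-2.5,0,0,0,5],
    [-0.5,1,-2.5,0,0,0,5],
    [-1.5,2.4,-1.5,0,0,0,5],
    [-2,3.4,-0.5,0,0,0,5],
    [-2.3,3.6,0,0,0,0,5],
    [-2.3,3.6,0,0,0,0,5],
    [-2.3,3.6,0,0,0,0,5],
    [-2.3,3.6,0,0,0,0,5],
    [-1.5,2.4,0,0,0,0,5],
    [-0.5,1.2,0,0,0,0,5],
    [0,0,0,0,0,6,5],
    [0,0,0,0,0,8,5],
    [0,0,0,0,0,6,5],
    [0,0,0,0,0,3.5,5],
    [0,0,0,0,0,0,5]
  ]
}}

```text
clock: 8.48
eef_pos: [500.2, -18.6, 135.0]
eef_rot: [-3.141, -0.001, -0.288]
wrist_force: [0.0, 0.4, -0.6]
finger_gap: 60.1
```

```bash
python3 - <<'E'
from h import *
p=snap("wrist","4"); pickle.dump(p,open("pics/wrist4.pkl","wb"));s=snap("side","4"); cv2.imwrite("pics/side4c.png",cv2.resize(s["image"][120:300,230:480,::-1],None,fx=3,fy=3))
goto(499.4,-19.1,43,-.29)
E
```

```text
t 8.57 pos [500.  -18.8 134.7] yaw -0.287 gap 60.1 F [ 0.3  0.6 -0.9] 
  shift cm [-0.06  0.05  9.17] turn deg [-0.01 -0.02  0.18]
```

View pics/wrist4.png

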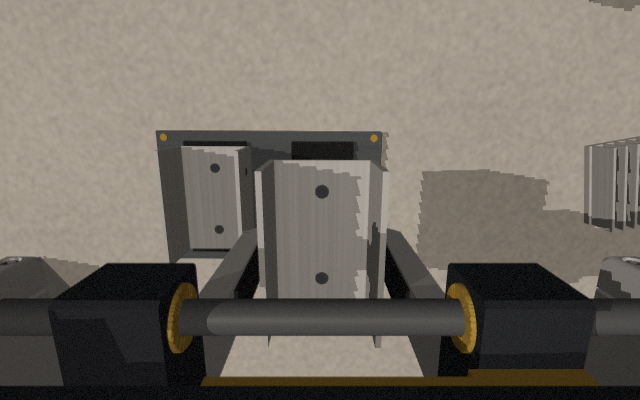

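View pics/side4c.png

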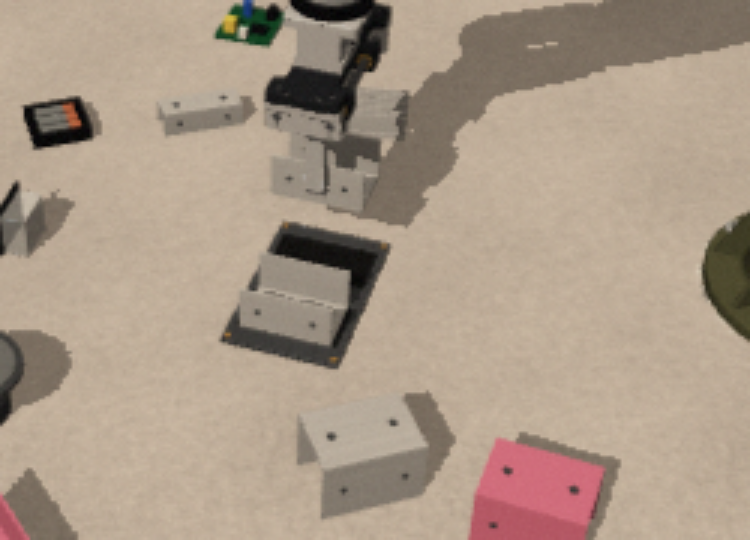

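The wrist view shows the channel held straight at (320,240), parallel to the fixed one at (213,200). The plate's far corners are at (157,131) and (383,131). I'll check the base estimate against these.

```bash
python3 - <<'E'
from h import *
p=pickle.load(open("pics/wrist4.pkl","rb"))
a=-.29;A=np.array([[np.cos(a),-np.sin(a)],[np.sin(a),np.cos(a)]])
o=np.array([512.3,24])
for l,q,z in(("plate L",(57.5,95),5),("plate R",(57.5,-95),5),("pad L",(49,-19),8),("pad R",(49,-71),8),("fixed floor far L",(45,72),11),("fixed floor far R",(45,18),11)):
    print(l,proj(p,[*(A@q+o),z]).round(1))
s=read_state(); T=s["eef_pos"]
for y in(27,-27): print("held floor far",y,proj(p,[*(A@(45,y)+T[:2]),T[2]-34+3]).round(1))
E
```

```text
plate L [[155.  131.7]]
plate R [[382.8 132.3]]
pad L [[291.6 142.6]]
pad R [[354.1 142.8]]
fixed floor far L [[181.1 147.5]]
fixed floor far R [[246.6 147.7]]
held floor far 27 [[274.4 161.2]]
held floor far -27 [[371.1 161.4]]
```

The projections match to about 1 px. I'll lower the channel, let go and retreat.

Request:
{"fn": "jog_arm", "kwargs": {
  "increments": [
    [-0.1,0,1.5,0,0,0,5],
    [0,0,2,0,0,0,5],
    [0,0,2,0,0,0,5],
    [0,0,2,0,0,0,5],
    [0,0,1,0,0,0,5],
    [0,0,0.4,0,0,0,5],
    [0,0,0.2,0,0,0,5],
    [0,0,0,0,0,0,5],
    [0,0,0,0,0,0,6.4],
    [0,0,0,0,0,0,7.4],
    [0,0,0,0,0,0,7.6],
    [0,0,0,0,0,0,7.6],
    [0,0,-1,0,0,0,7.6],
    [0,0,-2,0,0,0,7.6],
    [0,0,-3,0,0,0,7.6],
    [0,0,-3,0,0,0,9.4],
    [0,0,-2,0,0,0,9.4],
    [0,0,0,0,0,0,9.4]
  ]
}}

```text
clock: 10.82
eef_pos: [499.5, -18.8, 155.1]
eef_rot: [-3.141, -0.003, -0.289]
wrist_force: [-0.0, -0.1, -1.6]
finger_gap: 94.0
```

```bash
python3 - <<'E'
from h import *
p=snap("wrist","5"); goto(467,264.5,52,.345)
s=snap("side","5"); cv2.imwrite("pics/side5c.png",cv2.resize(s["image"][120:300,230:480,::-1],None,fx=3,fy=3))
E
```

```text
t 10.88 pos [498.9 -18.8 153.8] yaw -0.289 gap 93.7 F [ 0.3  1.  -0.2] 
  shift cm [-11.13 -26.24  10.17] turn deg [ 1.000e-02 -6.000e-02 -3.631e+01]
```

View pics/wrist5.png

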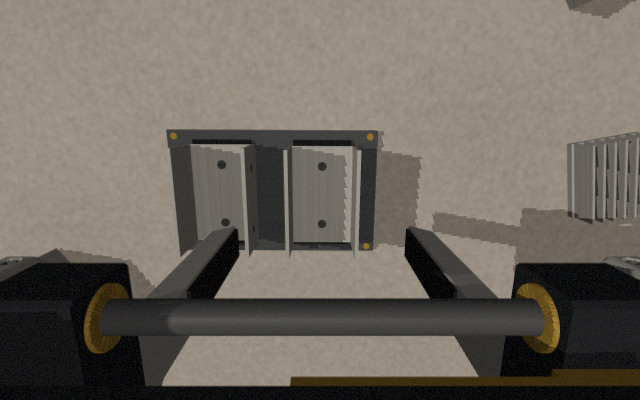

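View pics/side5c.png

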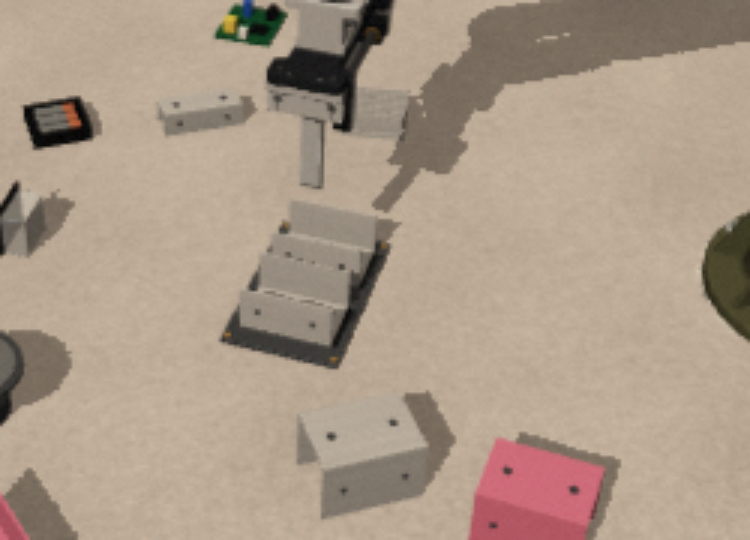

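The wrist and side views show the shallow channel standing on its pad, parallel to and in line with the fixed one. It was released and its floor is at wrist (320,195). Next is the deep channel.

Request:
{"fn": "jog_arm", "kwargs": {
  "increments": [
    [-0.5,-1,0,0,0,0,9.4],
    [-1.2,-3,0,0,0,0,9.4],
    [-1.5,-3.7,0,0,0,0,9.4],
    [-1.7,-4,0,0,0,0,9.4],
    [-1.7,-4,0,0,0,0,9.4],
    [-1.7,-4,0,0,0,0,9.4],
    [-1.5,-3.5,0,0,0,0,9.4],
    [-1,-2,0,0,0,0,9.4],
    [-0.3,-1,0,0,0,-5,9.4],
    [0,0,0,0,0,-8,9.4],
    [0,0,0,0,0,-9,9.4],
    [0,0,0,0,0,-9,9.4],
    [0,0,0,0,0,-5.3,9.4],
    [0,0,0,0,0,0,9.4]
  ]
}}

```text
clock: 12.68
eef_pos: [466.4, 264.4, 152.8]
eef_rot: [3.142, 0.001, 0.345]
wrist_force: [0.7, -0.2, 0.1]
finger_gap: 93.8
```

```bash
python3 - <<'E'
from h import *
p=snap("wrist","6"); goto(467,264.5,52,.345)
E
```

```text
t 12.72 pos [466.6 264.3 152.9] yaw 0.343 gap 93.8 F [ 0.8 -0.6  0.4] 
  shift cm [ 0.06 -0.   10.09] turn deg [ 0.    0.06 -0.12]
```

View pics/wrist6.png

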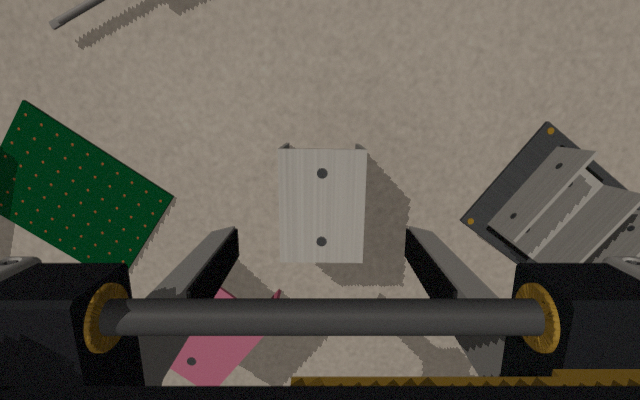

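The grey deep channel is centred at (322,205), square to the jaws. The pink one at (225,335) is clear of the fingers.

Request:
{"fn": "jog_arm", "kwargs": {
  "squeeze": 15,
  "increments": [
    [0,0,1.5,0,0,0,9.4],
    [0,0,2.5,0,0,0,9.4],
    [0,0,2.5,0,0,0,9.4],
    [0,0,2.2,0,0,0,9.4],
    [0,0,1.4,0,0,0,9.4],
    [0,0,0,0,0,0,8],
    [0,0,0,0,0,0,6.8],
    [0,0,0,0,0,0,5.5],
    [0,0,0,0,0,0,5.5],
    [0,0,0,0,0,0,5.5],
    [0,0,0,0,0,0,5.5]
  ]
}}

```text
clock: 14.1
eef_pos: [467.4, 264.2, 53.1]
eef_rot: [-3.141, -0.001, 0.345]
wrist_force: [-0.9, 0.5, 6.0]
finger_gap: 65.9
```

Request:
{"fn": "jog_arm", "kwargs": {
  "increments": [
    [0,0,-1,0,0,0,5.5],
    [0,0,-2,0,0,0,5.5],
    [0,0,-2.5,0,0,0,5.5],
    [0,0.6,-2.5,0,0,0,5.5],
    [-0.3,2,-1.5,0,0,0,5.5],
    [-0.5,3,-0.5,0,0,0,5.5],
    [-0.6,3.5,0,0,0,0,5.5],
    [-0.6,3.5,0,0,0,0,5.5],
    [-0.6,3.5,0,0,0,0,5.5],
    [-0.6,3.5,0,0,0,0,5.5],
    [-0.5,3,0,0,0,0,5.5],
    [-0.2,1.5,0,0,0,3,5.5],
    [0,0,0,0,0,6,5.5],
    [0,0,0,0,0,8,5.5],
    [0,0,0,0,0,8,5.5],
    [0,0,0,0,0,7,5.5],
    [0,0,0,0,0,4.4,5.5],
    [0,0,0,0,0,0,5.5]
  ]
}}

```text
clock: 16.35
eef_pos: [511.6, 24.0, 152.4]
eef_rot: [3.142, 0.0, -0.291]
wrist_force: [0.4, 0.3, -1.6]
finger_gap: 66.0
```

```bash
python3 - <<'E'
from h import *
p=snap("wrist","7"); goto(512.3,24,64,-.29)
s=read_state();T=s["eef_pos"];a=s["eef_rot"][2];A=np.array([[np.cos(a),-np.sin(a)],[np.sin(a),np.cos(a)]])
print("held web far",[proj(p,[*(A@(45,y)+T[:2]),T[2]+7]).round(1).tolist() for y in(33,-33)])
B=np.array([[np.cos(-.29),np.sin(.29)],[np.sin(-.29),np.cos(.29)]])
print("plate far",[proj(p,[*(B@(57.5,y)+[512.3,24]),5]).round(1).tolist() for y in(95,-95)])
print("flange tops far, left to right",[proj(p,[*(B@(45,y)+[512.3,24]),52]).round(1).tolist() for y in(75,15,-15,-75)])
s=snap("side","7"); cv2.imwrite("pics/side7c.png",cv2.resize(s["image"][120:300,230:480,::-1],None,fx=3,fy=3))
E
```

```text
t 16.4 pos [511.6  24.  152.4] yaw -0.29 gap 66.3 F [ 0.8 -0.4 -1.3] 
  shift cm [ 0.07 -0.02  8.84] turn deg [0.   0.01 0.01]
held web far [[[248.8, 171.6]], [[396.1, 171.5]]]
plate far [[[214.0, 129.8]], [[429.0, 129.6]]]
flange tops far, left to right [[[222.5, 148.8]], [[301.8, 148.7]], [[341.5, 148.7]], [[420.7, 148.6]]]
```

View pics/wrist7.png

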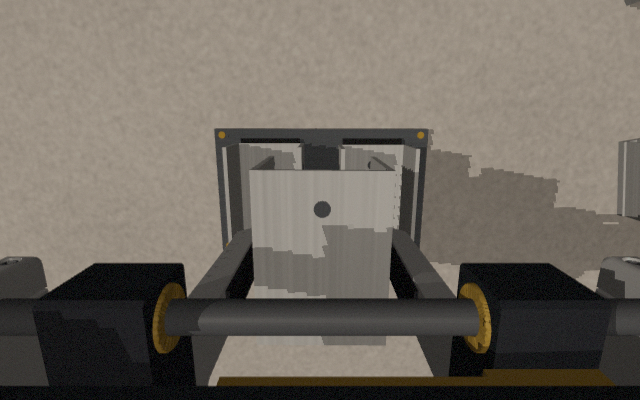

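View pics/side7c.png

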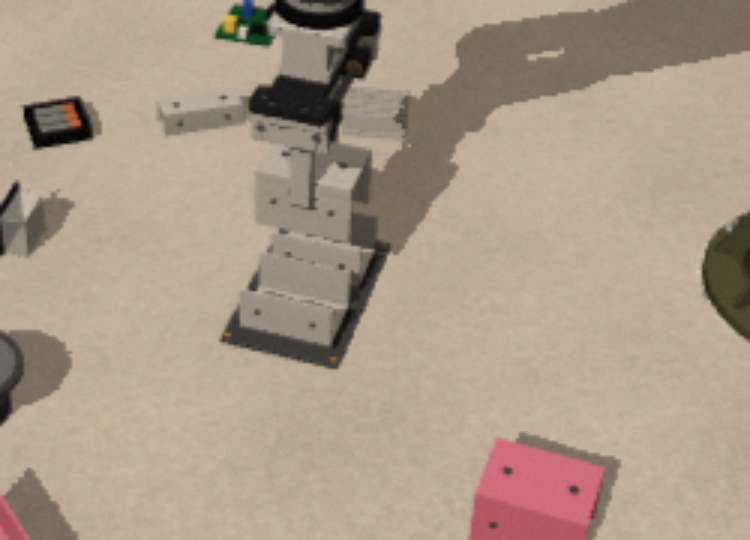

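The deep channel (web's far edge at (250–392,170)) is central over the pair, whose outer flanges are at x≈222 and 422. I'll lower it, let go and retreat.

Request:
{"fn": "jog_arm", "kwargs": {
  "increments": [
    [0.1,0,1.5,0,0,0,5.5],
    [0,0,2,0,0,0,5.5],
    [0,0,2,0,0,0,5.5],
    [0,0,1.5,0,0,0,5.5],
    [0,0,1,0,0,0,5.5],
    [0,0,0.6,0,0,0,5.5],
    [0,0,0.2,0,0,0,5.5],
    [0,0,0.1,0,0,0,5.5],
    [0,0,0,0,0,0,5.5]
  ]
}}

```text
clock: 17.58
eef_pos: [513.0, 23.7, 64.1]
eef_rot: [-3.141, -0.001, -0.29]
wrist_force: [-3.6, -0.1, 5.6]
finger_gap: 66.0
```

Request:
{"fn": "jog_arm", "kwargs": {
  "increments": [
    [0,0,0,0,0,0,7],
    [0,0,0,0,0,0,8],
    [0,0,0,0,0,0,8.2],
    [0,0,0,0,0,0,8.2],
    [0,0,-1,0,0,0,8.2],
    [0,0,-2,0,0,0,8.2],
    [0,0,-3,0,0,0,8.2],
    [0,0,-4,0,0,0,8.2],
    [-2,0,-3,0,0,0,8.2],
    [-2,0,-1,0,0,0,8.2],
    [-2,0,0,0,0,0,8.2],
    [0,0,0,0,0,0,8.2]
  ]
}}

```text
clock: 19.08
eef_pos: [454.9, 41.2, 204.4]
eef_rot: [-3.141, -0.001, -0.29]
wrist_force: [0.9, 0.5, -0.0]
finger_gap: 82.0
```

```bash
python3 - <<'E'
from fit import *
p=snap("wrist","8"); print(read_state()["wrist_force"])
s=snap("side","8"); cv2.imwrite("pics/side8c.png",cv2.resize(s["image"][120:300,230:480,::-1],None,fx=3,fy=3))
for m in regions_of(p,"deep_mid")[:3]:
    ys,xs=np.nonzero(m["mask"]); print(m["conf"],xs.mean(),ys.mean(),xs.min(),xs.max(),ys.min(),ys.max())
B=np.array([[np.cos(-.29),np.sin(.29)],[np.sin(-.29),np.cos(.29)]])
P=lambda q,x,y,z:proj(q,[*(B@(x,y)+[512.3,24]),z])[0].round(1).tolist()
for q in(p,s): print("expected web corners",[P(q,x,y,71) for x,y in((45,33),(45,-33),(-45,-33),(-45,33))])
E
```

```text
[-0.25024952 -0.26284979 -0.08163107]
0.81 321.646220352845 124.12466409627292 281 362 70 179
0.68 290.5347524403152 118.49888274726567 227 416 64 181
expected web corners [[281.3, 71.6], [362.7, 71.7], [359.7, 181.0], [284.1, 181.0]]
expected web corners [[313.7, 202.4], [321.1, 188.9], [350.9, 195.1], [344.5, 209.0]]
```

View pics/wrist8.png

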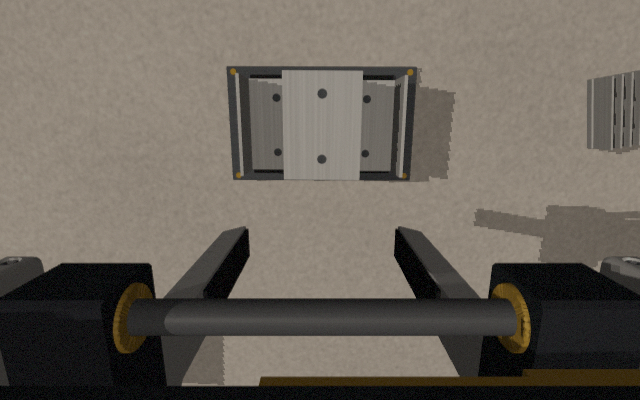

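View pics/side8c.png

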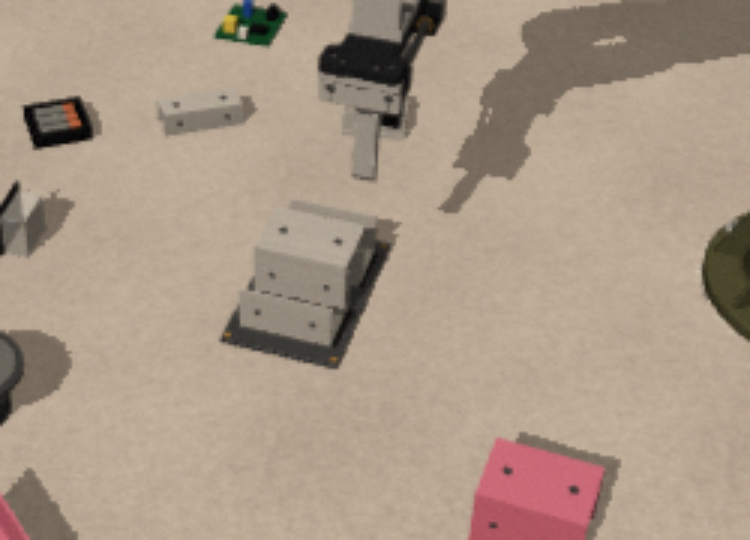

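The web corners sit within about 2 px of where a fully seated, centred deep channel should show (wrist (281–362, 70–180)). The arm is clear of everything, so I'll hand it in.

```bash
python3 -c "
from cell import *
print(sign_off())"
```

```text
the job is handed in; nothing more can be done
None
```

The stack is built and handed in after about 19 s of the 61 s allowed; `sign_off()` gives no verdict. I set the grey shallow channel open side up on the empty pad, let it go, then set the grey deep channel open side down centrally over the pair. Neither pink look-alike was touched.

**Last checks:**
- **Deep channel:** in the wrist view its web spans columns 281–362 and rows 70–179. A fully seated, centred channel at 71 mm should show at 281–363 and 72–181, so it agrees within about 2 px. I let go with the tool within about 1 mm of the computed height and centre.
- **Shallow channel:** both views show it standing flat, in line with and parallel to the fixed channel. I checked this one by eye only and did not measure its position again after letting go.
- **Arm:** it stands clear, with the wrist force near zero.

**Disagreements:**
- **Camera offsets:** the scene and side cameras disagreed by up to about 6 mm on where things were. I used values between them, and the wrist camera agreed with those to about 1 mm.
- **Pad outline:** the overlay in the side view sat 2–3 px off the pad's image. It fitted in the scene and wrist views.

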